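Shut the rosin tin

TASK

We have finished with the rosin: gently tip over the open lid of the low round tin with your fingertips and press it down until it is fully shut, then take the hand away. Do not pick anything up, and keep the tin where it stands. The square tin and the tall narrow tin are still in use: leave their lids open and everything else on the desk as it is.

Things in the scene. Friction and masses are not known exactly. Their poses are not given: they have to be found in the camera images.
- rosin_tin: The low round tin of solid amber rosin, plain aluminium, loose on the desk, about 0.28 kg with its lid: 76 mm across, 28 mm high. Origin at the centre of its underside, z up; the lid's hinge lies towards its own +x, 41 mm from the centre, and the thumb lip comes down on its -x side. The hinge always looks roughly away from the robot (own x within 0.6 rad of world +x)
- rosin_lid (a joint): Angle of the rosin tin's lid (rad): 0 = fully shut, 1.57 = standing straight up, about 1.65 to 1.95 at the start (leaning back a little past upright). The hinge is stiff: the lid stays where it is left and needs about 0.3 to 0.8 N at its middle to move. The lid is a round flat disc, 80 mm across, 4 mm thick, with a shallow skirt
- rosin_hinge (a point): Point on the hinge axis of the rosin lid, in its middle, 26 mm above the desk and 41 mm from the tin's centre towards its +x; the axis runs along the tin's y. The lid's outer face lies 4 mm off this axis; shut, it is 30 mm above the desk
- rosin_lip (a point): Thumb lip in the middle of the rosin lid's free edge, on its outer face, 81 mm from the hinge axis; about 105 mm above the desk when open, 30 mm when shut
- square_tin: Square aluminium tin of brass rings, 72 x 72 mm, 30 mm high, open lid 76 x 76 mm hinged at its own +x side, standing to about 110 mm; loose. Origin at the centre of its underside. To be left alone
- square_lip (a point): Middle of the free edge of the square tin's open lid, 77 mm from its hinge
- square_lid (a joint): Angle of the square tin's lid (rad), 0 = shut, open 1.6 to 1.95 at the start; leave it open
- tall_tin: Tall narrow round aluminium tin of brass rods, 56 mm across, 72 mm high, open lid 60 mm across hinged at its own +x side, standing to about 135 mm; loose. Origin at the centre of its underside. To be left alone
- tall_lip (a point): Middle of the free edge of the tall tin's open lid, 61 mm from its hinge
- tall_lid (a joint): Angle of the tall tin's lid (rad), 0 = shut, open 1.6 to 1.95 at the start; leave it open
- spool: Spool of solder, 60 mm across, 50 mm high, standing on its flange; origin at the centre of its underside. Bystander
- wool_pot: Black pot of brass wool (tip cleaner), 68 mm across, about 42 mm high; origin at the centre of its underside. Bystander
- cutters: Small side cutters with dark red handles lying flat, 130 mm long, 45 mm wide, 13 mm high; origin under the middle, jaws to its own +x. Bystander
- house: Little flat glass house with copper edges lying flat, 84 x 60 mm, 6 mm thick; origin on its underside near the middle. Bystander
- bottle: White squeeze bottle with a nozzle, 44 mm across, 122 mm high; origin at the centre of its underside. Bystander
- brush_jar: Glass jar with two brushes in it, jar 62 mm across and 65 mm high, brushes to 165 mm; origin at the centre of its underside. Bystander
There are look-alikes about, which are no part of the job. What is shaped like the rosin_tin but blue is not meant.

How it is judged (in metres and radians):
On the way:
1. the fingers press the rosin lid down, fully shut (value of joint rosin_lid below 0.05 rad and contact force between the fingers and rosin_tin above 0.5 N), for 0.1 s.
At the end, for the whole second after the job is handed in: The rosin lid is shut to within 0.05 rad (about 4 mm at its lip), its tin upright, at rest on the desk and within 20 mm of where it stood; the other two lids still stand open (their lips within 20 mm of where they were), and no other thing has moved more than 15 mm (value of joint rosin_lid below 0.05 rad and angle between rosin_tin's own z axis and vertical below 0.05 rad and height (world z) of rosin_tin below 0.005 m and distance of rosin_tin from where it was at the start of the episode below 0.02 m and linear speed of rosin_tin below 0.01 m/s and value of joint each of square_lid, tall_lid above 1.35 rad and not (distance of any of square_tin, tall_tin, spool, wool_pot, cutters, house, bottle, brush_jar from where it was at the start of the episode above 0.015 m or distance of any of square_lip, tall_lip from where it was at the start of the episode above 0.02 m)); the robot touches nothing.
It fails at once if the rosin tin is lifted off the desk or tipped up (height (world z) of rosin_tin above 0.008 m or angle between rosin_tin's own z axis and vertical above 0.2 rad).
It fails at once if the rosin tin is shoved or carried more than 20 mm (distance of rosin_tin from where it was at the start of the episode above 0.02 m).
It fails at once if the rosin tin or its lid is pressed harder than 25 N (contact force between any of the fingers, the arm and rosin_tin above 25 N).
It fails at once if the lid of the square or tall tin is moved more than 20 mm (distance of any of square_lip, tall_lip from where it was at the start of the episode above 0.02 m).
It fails at once if another thing on the desk is moved more than 15 mm (distance of any of square_tin, tall_tin, spool, wool_pot, cutters, house, bottle, brush_jar from where it was at the start of the episode above 0.015 m).
It also fails if it takes over 40 s, if anything falls off the work surface, if the arm or the gripper's body presses on something with over 40 N, if the wrist force passes 120 N, or if a joint passes its speed limit or range.

ROBOT

A 7-joint arm with a two-finger parallel gripper is mounted at the origin on the work surface. World frame = base frame: x ahead of the robot, y to its left, z up, the work surface at z = 0. Lengths are in m, angles in degrees, forces in N, time in s.
With the tool pointing down it reaches from about 0.4 to 0.85 m from the base axis. Payload 6.9 kg.
Tool frame: the origin (TCP) lies at the very end of the fingers, on their centre line; the grasp point (between the pads) lies 19 mm behind it; z points along the fingers, y is the direction in which the jaws open and shut (so a half turn about z gives the same grasp; the last joint's range is limited). The gripper opens to 85 mm and grips with 20 to 120 N. Pads are 22 mm wide; open, the fingers measure 114 mm over their backs; the gripper's body (76 mm by 85 mm) begins 54 mm behind the grasp point. The pads swing forward as they close: fully open they stand 13 mm farther back than shut.
Start: joints at [-66.091, 29.078, -13.613, 85.955, 7.202, 65.827, -8.869], TCP at [0.192, 0.595, 0.231] pointing down, gripper open.
Joint ranges: [-176.47, 176.47], [-13.61, 117.27], [-81.72, 77.17], [0.22, 143.17], [-87.28, 267.28], [10, 112.55], [-165.47, 165.47]. Speed limits (degrees/s): [136.94, 136.94, 180, 180, 180, 180, 180].

INTERFACE

Orientations are given as a 3x3 rotation matrix whose columns are the frame's x, y, z axes.
In Python, from cell import env gives the robot as it stands.
- The arm moves only by the tool play_rows, never from a script. Its argument "series" is one flat list of numbers, 7 for each row, row after row: the closure, from 0 (fully open) to 1 (shut), then the shift along the tool's x, y, z in m, then the turn, a rotation vector about the tool's x, y, z in degrees. In form: [hand, dx, dy, dz, rx, ry, rz, hand, dx, dy, dz, rx, ry, rz, ...]. A call has 1 to 8 rows; each row shifts and turns the pose as measured when the row begins, along the tool's axes as they then stand; what a row does not reach is not made up. A row lasts 1/8 s, in which the tool goes at most 62.5 mm and 10.7 degrees, less where a joint would pass 70% of its speed; a pose out of reach is approached as far as the arm can. A call is refused whole if a number of a shift passes 0.0625 or a number of a turn 10.7, either way. A call with a gripper value outside its range is refused whole. The fingers move at their own pace and stop on an object; "force" is the grip in N (left out, the last holds). Time passes only in rows, so rows that do not move let the fingers close. It gives the time, the measured TCP pose, the force and the opening at its end, in the units of the state.
- env.observe(): the state, without advancing time (a new reading comes with each control period).
- env.read_camera(name): name is "side" or "top"; returns a dict with "pixels" (420x560x3 uint8, red, green, blue), "camera_matrix" (3x3 intrinsics, pixels), "origin" and "attitude" of the camera in the world. Camera axes: x right, y down, z forward; pixel columns grow to the right and rows downward; lengths in m; the calibration is good to about 2 mm. A picture is of the moment at which its call begins. There is no depth.
- env.close_job(): hands the job in, once; it reports no verdict.
Trained networks look in the newest picture that a camera, given by its name, has taken for a name from the list of things; names that differ only in an ending like _2 or _b are one class to them, and where a whole thing is asked for, a point or a joint stands for the part that bears it (a point fixed in the world has none). Each returns a list of dicts, best first, with "confidence" (0 to 1); they miss things now and then, are a little off and sometimes report something else, mostly with a low value. They report only what shows in the picture. A call takes as long as a camera call. They do not tell look-alikes from the thing itself.
- env.recognise(camera, thing): "rect" ([left, top, right, bottom] in pixels, round what is visible of it).
The state is a dict: "clock": time; "qpos": joint angles; "dq": joint speeds; "joint_torque": joint torques, N m; "ee_pos": TCP position; "tcp_rot": TCP orientation; "ft_force": force on the tool from outside, world axes, zero at the start; "wrist_torque": the same for the moment, N m; "width": finger opening in m.
Only numpy, scipy, OpenCV 4.12 (cv2) and the standard library are available. Lean on these libraries where they do the work, as an engineer would, in place of code of your own. Each camera call takes 0.05 s, during which the arm holds its last target.

## Working session

There is one attempt and no reset: what is moved stays moved. The work goes in short steps, Python scripts to look and compute and a tool call to move; the robot and the scene stay as the last step left them, time stands still between calls to the robot, and variables do not carry over. Pictures are saved under pics/ and viewed, and the job is handed in when it is done.

Besides the shell and the picture viewer there is one more tool, called after "Request:" as a command line: name --argument value ..., lists and objects as JSON in quotes. play_rows: Moves the arm, as the interface text tells. Its arguments: {"type":"object","properties":{"series":{"type":"array","items":{"type":"number"}},"force":{"type":"number"}},"required":["series"]}

```bash
mkdir -p pics; ls
cat > h.py <<'E'
from cell import env
import numpy as np, cv2
def snap(n,f):
    c=env.read_camera(n); cv2.imwrite(f,cv2.cvtColor(c["pixels"],cv2.COLOR_RGB2BGR)); return c
def ray(c,u,v):
    K=np.array(c["camera_matrix"]);R=np.array(c["attitude"]);d=R@np.linalg.solve(K,[u,v,1.]);return np.array(c["origin"]),d
def atz(c,u,v,z):
    o,d=ray(c,u,v);return o+d*(z-o[2])/d[2]
def proj(c,p):
    K=np.array(c["camera_matrix"]);R=np.array(c["attitude"]);q=K@(R.T@(np.array(p)-np.array(c["origin"])));return q[:2]/q[2]
E
python3 - <<'E'
from h import *
for n in("side","top"):
    c=snap(n,f"pics/{n}0.png"); print(n,c["origin"],np.round(c["attitude"],3).tolist())
    for t in("rosin_tin","rosin_lid","rosin_lip","square_tin","tall_tin"):
        print(t,[(np.round(r["rect"]).tolist(),round(r["confidence"],2)) for r in env.recognise(n,t)])
E
```

```text
pics
side [ 0.44063313 -0.91150509  1.0330265 ] [[0.998, -0.032, 0.054], [-0.06, -0.711, 0.7], [0.016, -0.702, -0.712]]
rosin_tin [([238.0, 152.0, 270.0, 190.0], 0.89), ([273.0, 143.0, 296.0, 166.0], 0.75), ([186.0, 166.0, 218.0, 190.0], 0.6), ([218.0, 143.0, 243.0, 167.0], 0.59)]
rosin_lid [([270.0, 145.0, 299.0, 158.0], 0.92), ([191.0, 162.0, 218.0, 182.0], 0.59), ([262.0, 151.0, 269.0, 177.0], 0.54), ([267.0, 298.0, 278.0, 326.0], 0.33)]
rosin_lip [([271.0, 143.0, 297.0, 160.0], 0.95), ([189.0, 163.0, 218.0, 182.0], 0.94), ([219.0, 139.0, 244.0, 162.0], 0.58), ([243.0, 296.0, 282.0, 353.0], 0.45)]
square_tin [([266.0, 193.0, 312.0, 238.0], 0.76), ([245.0, 296.0, 284.0, 352.0], 0.33), ([235.0, 152.0, 269.0, 192.0], 0.26)]
tall_tin [([244.0, 298.0, 285.0, 353.0], 0.77), ([316.0, 245.0, 366.0, 257.0], 0.42)]
top [0.38831518 0.02707185 0.92433897] [[0.002, -0.982, 0.189], [-1.0, 0.002, 0.018], [-0.018, -0.189, -0.982]]
rosin_tin [([106.0, 277.0, 147.0, 310.0], 0.76), ([120.0, 204.0, 156.0, 233.0], 0.74), ([162.0, 238.0, 199.0, 284.0], 0.72), ([151.0, 308.0, 193.0, 347.0], 0.65)]
rosin_lid [([153.0, 313.0, 190.0, 348.0], 0.94), ([123.0, 205.0, 156.0, 238.0], 0.91), ([109.0, 275.0, 145.0, 314.0], 0.79), ([163.0, 235.0, 201.0, 250.0], 0.76)]
rosin_lip [([165.0, 235.0, 196.0, 252.0], 0.89), ([108.0, 277.0, 142.0, 309.0], 0.8), ([153.0, 310.0, 191.0, 347.0], 0.71), ([120.0, 200.0, 156.0, 241.0], 0.63)]
square_tin [([163.0, 236.0, 196.0, 282.0], 0.73), ([247.0, 192.0, 284.0, 249.0], 0.68)]
tall_tin [([405.0, 238.0, 445.0, 277.0], 0.62)]
```

View pics/side0.png

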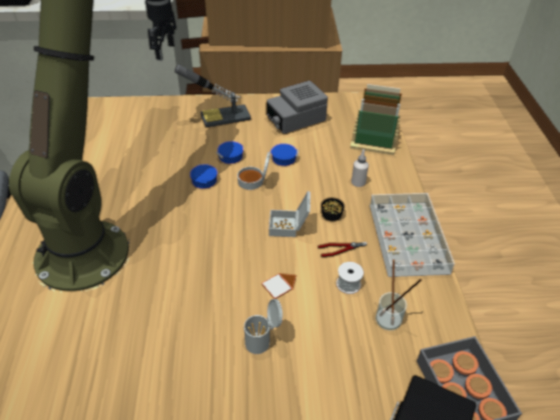

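View pics/top0.png

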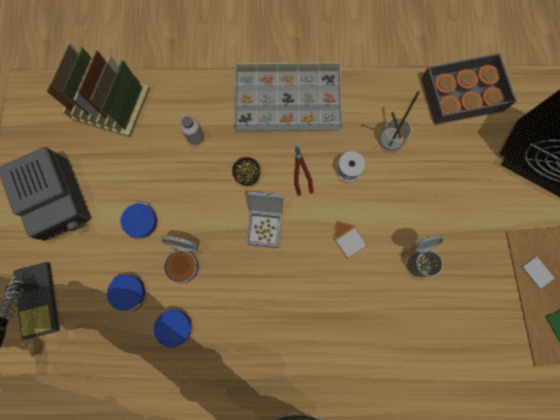

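Run:
```python
import cv2,numpy as np
a=cv2.imread("pics/top0.png")[190:360,90:300];b=cv2.imread("pics/side0.png")[130:250,170:330]
cv2.imwrite("pics/ct.png",cv2.resize(a,None,fx=3.5,fy=3.5,interpolation=cv2.INTER_CUBIC))
cv2.imwrite("pics/cs.png",cv2.resize(b,None,fx=5,fy=5,interpolation=cv2.INTER_CUBIC))
```

```text
(no output)
```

View pics/ct.png

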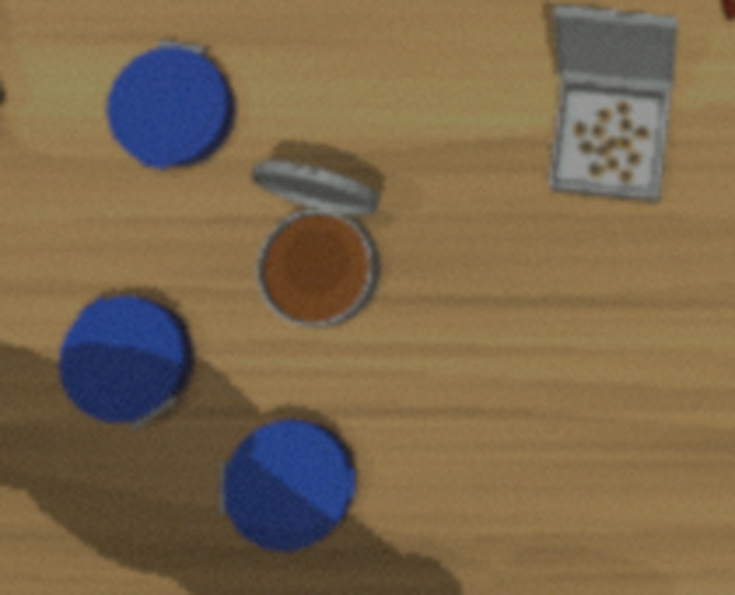

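View pics/cs.png

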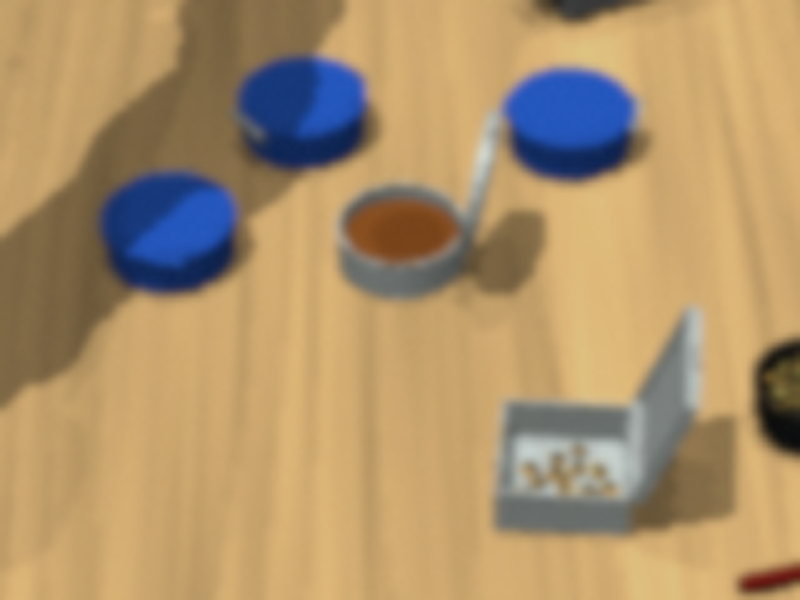

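The rosin tin is the open plain tin with amber content, at top (181,266) and side (250,178). The three blue shut tins, at top (139,221), (126,292) and (172,328), are look-alikes. The square tin (265,230) and the tall tin (427,262) stay as they are. Next I'll fit a model and overlay it.

```bash
cat > fit.py <<'E'
from h import *
def model(x,y,yaw,a):
    t=np.linspace(0,2*np.pi,60); c,s=np.cos(yaw),np.sin(yaw); Rz=np.array([[c,-s,0],[s,c,0],[0,0,1]])
    rim=np.c_[.038*np.cos(t),.038*np.sin(t),0*t+.028]; base=rim*[1,1,0]
    def lid(off):
        u=-.041+.040*np.cos(t) # dist from hinge along -x
        X=u; Z=off+0*t
        # rotate about y axis at hinge by a: lid dir -x -> up
        return np.c_[.041+X*np.cos(a)+Z*np.sin(a), .040*np.sin(t), .026-X*np.sin(a)+Z*np.cos(a)]
    f=lambda P:P@Rz.T+[x,y,0]
    return {k:f(v) for k,v in dict(rim=rim,base=base,lo=lid(.004),li=lid(-.002)).items()}
E
python3 - <<'E'
from fit import *
from scipy.optimize import least_squares
T=env.read_camera("top");S=env.read_camera("side")
tc=lambda u,v:(90+u/3.5-.36,190+v/3.5-.36); sc=lambda u,v:(170+u/5-.4,130+v/5-.4)
print(atz(T,*tc(317,267),.028),atz(S,*sc(401,227),.028))
def res(p):
    x,y,yaw,a=p;m=model(*p);r=[]
    def bb(c,P,obs):
        q=np.array([proj(c,k) for k in P]);return (np.r_[q.min(0),q.max(0)]-np.r_[obs[0],obs[1]])
    r+=list(bb(T,m['rim'],(tc(258,208),tc(377,326))))
    r+=list(bb(S,m['rim'],(sc(340,184),sc(463,272))))
    r+=list(bb(T,np.r_[m['lo'],m['li']],(tc(250,157),tc(380,217))))
    r+=list(bb(S,np.r_[m['lo'],m['li']],(sc(460,108),sc(502,245)))[1:3])
    return r
x0=np.r_[atz(T,*tc(317,267),.028)[:2],-.2,1.8]
s=least_squares(res,x0,loss='soft_l1');p=s.x;print(np.round(p,4),np.round(res(p),1))
np.save("p.npy",p)
m=model(*p)
for n,c,(u0,v0,w,h),k in(("t",T,(140,210,80,90),7),("s",S,(220,130,80,80),7)):
    im=cv2.resize(cv2.cvtColor(c["pixels"],cv2.COLOR_RGB2BGR)[v0:v0+h,u0:u0+w],None,fx=k,fy=k,interpolation=cv2.INTER_CUBIC)
    for key,col in(("rim",(0,255,0)),("base",(255,255,0)),("lo",(0,0,255)),("li",(255,0,255))):
        q=np.array([(proj(c,P)-[u0,v0]+.5)*k for P in m[key]]);cv2.polylines(im,[q.astype(int)],True,col,1)
    cv2.imwrite(f"pics/ov_{n}.png",im)
th=p[2];d=np.array([np.cos(th),np.sin(th)]);print("hinge",p[:2]+.041*d,"lip",p[:2]+d*(.041-.081*np.cos(p[3])),.026+.081*np.sin(p[3]))
for nm,(u,v) in dict(b1=(139,221),b2=(126,292),b3=(172,328)).items():print(nm,atz(T,u,v,.03))
o=env.observe();print(o["ee_pos"],np.round(o["tcp_rot"],3).tolist(),o["clock"],o["width"])
E
```

```text
[0.43767802 0.26430421 0.028     ] [0.43724302 0.26421585 0.028     ]
[ 0.4373  0.2644 -0.1361  1.7604] [ 0.2  0.3 -0.5  0.3 -0.8  0.3  0.6 -0.4 -0.   0.6  0.  -2.   0.8  0.6]
hinge [0.47787797 0.25879175] lip [0.49300168 0.25671991] 0.10554860664223946
b1 [0.54107673 0.3649959  0.03      ]
b2 [0.37936985 0.3832739  0.03      ]
b3 [0.30180006 0.27534928 0.03      ]
[0.19176503 0.59483729 0.2312838 ] [[-0.952, 0.307, -0.0], [0.307, 0.952, -0.0], [0.0, -0.0, -1.0]] 0.7 0.08589600855477146
```

View pics/ov_t.png

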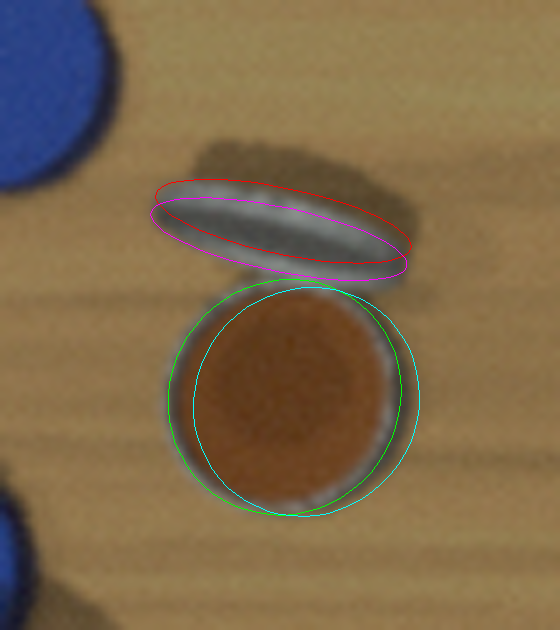

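View pics/ov_s.png

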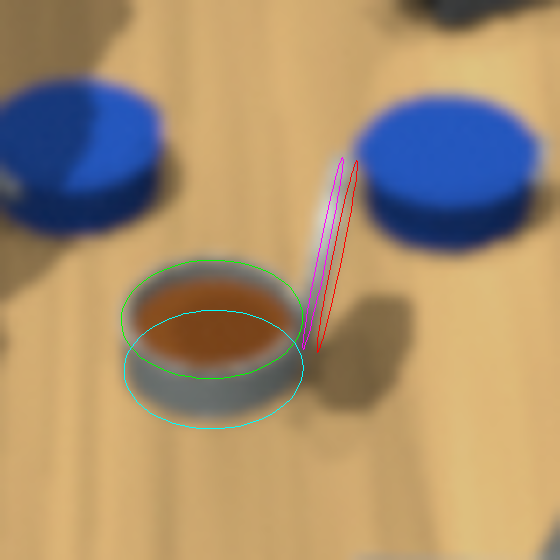

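The fit overlays well: the centre is about (0.437, 0.264), and the two cameras agree to 0.5 mm. Yaw is about -0.17, the lid is at about 1.75 rad, and the lip is 0.105 m high as it should be. I'll close the fingers, swing round clear of the iron stand, and come down behind the lid.

Request:
play_rows --series '[1,-0.029,-0.041,-0.01,0,0,-2,1,-0.029,-0.041,-0.01,0,0,-2,1,-0.029,-0.041,-0.01,0,0,-2,1,-0.029,-0.041,0,0,0,-2]' --force 20

```text
clock: 1.2
ee_pos: [0.2617, 0.4052, 0.2608]
tcp_rot: [[-0.987, 0.161, -0.001], [0.161, 0.987, 0.001], [0.001, 0.001, -1.0]]
ft_force: [0.6, -0.8, 0.3]
width: 0.0125
```

Request:
play_rows --series '[1,-0.0505,-0.0187,0,0,0,0,1,-0.0505,-0.0187,0,0,0,0,1,-0.0505,-0.0187,0,0,0,0,1,-0.0505,-0.0187,0,0,0,0,1,-0.0505,-0.0187,0,0,0,0,1,-0.0505,-0.0187,0,0,0,0]'

```text
clock: 1.95
ee_pos: [0.5493, 0.24, 0.2636]
tcp_rot: [[-0.988, 0.157, 0.003], [0.157, 0.988, 0.005], [-0.002, 0.005, -1.0]]
ft_force: [0.2, 0.5, 1.1]
width: -0.0004
```

Run:
```python
from h import *
o=env.observe();print(o["clock"],o["ee_pos"],np.round(o["tcp_rot"],3).tolist(),o["ft_force"],o["width"])
snap("side","pics/s1.png");snap("top","pics/t1.png")
a=cv2.imread("pics/s1.png")[60:220,170:380];b=cv2.imread("pics/t1.png")[150:310,100:310]
cv2.imwrite("pics/m1.png",np.vstack([cv2.resize(z,None,fx=1.8,fy=1.8) for z in(a,b)]))
```

```text
1.95 [0.54927012 0.24003002 0.26360151] [[-0.988, 0.157, 0.003], [0.157, 0.988, 0.005], [-0.002, 0.005, -1.0]] [0.15014149 0.48235777 1.08612201] -0.00038381651052134925
```

View pics/m1.png

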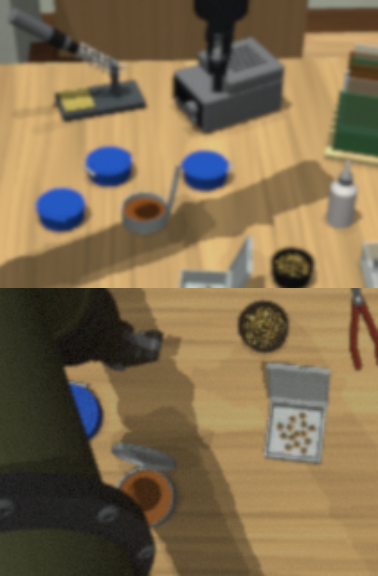

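The lid stands open and the hand is behind it, clear of everything. I'll descend to z of about 0.083.

Request:
play_rows --series '[1,0,0.001,0.045,0,0,0,1,0,0.001,0.045,0,0,0,1,0,0.001,0.045,0,0,0,1,0,0.001,0.043,0,0,0,1,0,0,0,0,0,0]'

```text
clock: 2.68
ee_pos: [0.5557, 0.2403, 0.0812]
tcp_rot: [[-0.986, 0.168, 0.008], [0.168, 0.986, 0.004], [-0.007, 0.005, -1.0]]
ft_force: [0.1, -0.6, -0.5]
width: 0.0003
```

Run:
```python
from h import *
snap("side","pics/s2.png")
cv2.imwrite("pics/m2.png",cv2.resize(cv2.imread("pics/s2.png")[100:220,190:350],None,fx=4,fy=4))
```

```text
(no output)
```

View pics/m2.png

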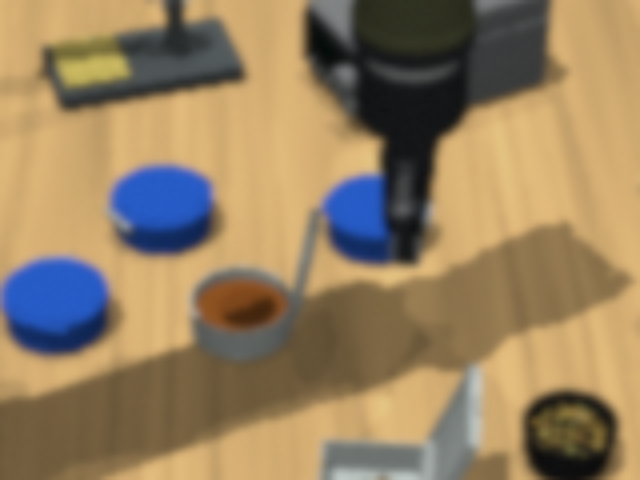

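Request:
play_rows --series '[1,0.015,0,0,0,0,0,1,0.012,0,0,0,0,0,1,0.012,0,0,0,0,0,1,0.01,0,0,0,0,0,1,0.008,0,0,0,0,0]'

```text
clock: 3.35
ee_pos: [0.4996, 0.2531, 0.089]
tcp_rot: [[-0.986, 0.168, 0.02], [0.168, 0.986, 0.01], [-0.018, 0.013, -1.0]]
ft_force: [0.2, 0.1, -0.5]
width: 0.0001
```

Run:
```python
from h import *
snap("side","pics/s3.png")
cv2.imwrite("pics/m3.png",cv2.resize(cv2.imread("pics/s3.png")[100:220,190:350],None,fx=4,fy=4))
```

```text
(no output)
```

View pics/m3.png

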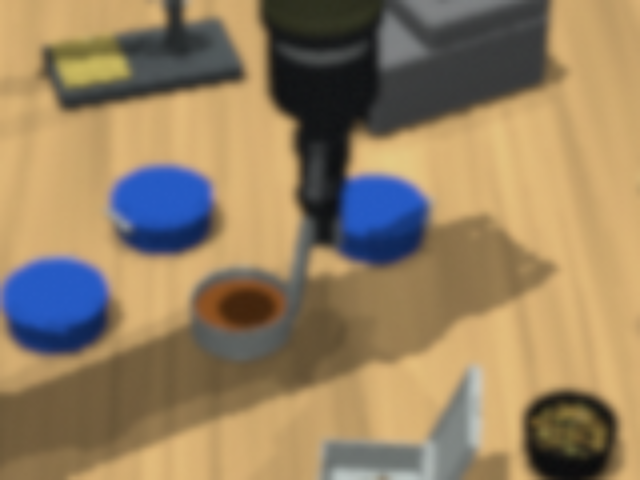

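Request:
play_rows --series '[1,0.01,0,0.004,0,1,0,1,0.01,0,0.003,0,0.4,0,1,0.01,0,0.003,0,0.3,0,1,0.008,0,0.004,0,0.2,0]'

```text
clock: 3.9
ee_pos: [0.4594, 0.2602, 0.0739]
tcp_rot: [[-0.986, 0.168, -0.015], [0.168, 0.986, 0.016], [0.018, 0.013, -1.0]]
ft_force: [0.4, 0.0, -0.1]
width: 0.0002
```

Run:
```python
from h import *
snap("side","pics/s4.png")
cv2.imwrite("pics/m4.png",cv2.resize(cv2.imread("pics/s4.png")[100:220,190:350],None,fx=4,fy=4))
```

```text
(no output)
```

View pics/m4.png

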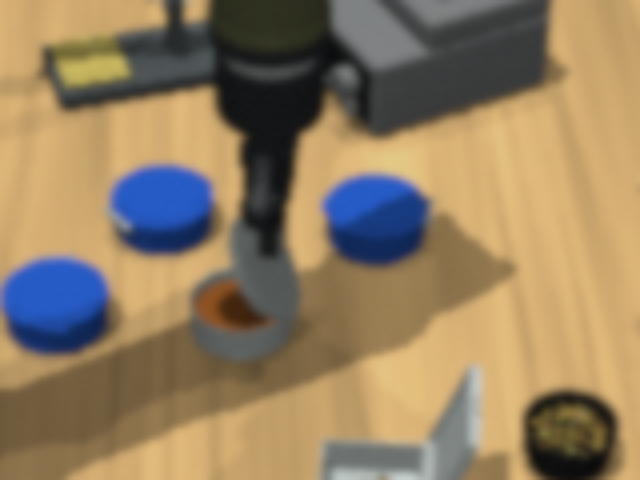

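Request:
play_rows --series '[1,0.008,0,0.005,0,-0.4,0,1,0.006,0,0.006,0,-0.3,0,1,0.004,0,0.005,0,-0.2,0]'

```text
clock: 4.32
ee_pos: [0.4391, 0.2637, 0.0566]
tcp_rot: [[-0.986, 0.167, -0.0], [0.167, 0.986, 0.013], [0.002, 0.013, -1.0]]
ft_force: [0.0, -1.1, -0.4]
width: 0.0001
```

Run:
```python
from h import *
snap("side","pics/s5.png")
cv2.imwrite("pics/m5.png",cv2.resize(cv2.imread("pics/s5.png")[100:220,190:350],None,fx=4,fy=4))
```

```text
(no output)
```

View pics/m5.png

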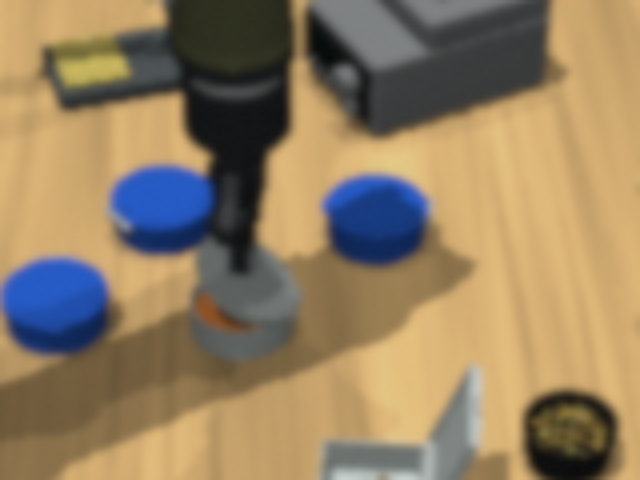

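Request:
play_rows --series '[1,0.004,0,0.006,0,0,0,1,0.003,0,0.005,0,0,0,1,0.001,0,0.003,0,0,0,1,0,0,0.001,0,0,0]'

```text
clock: 4.88
ee_pos: [0.4298, 0.2654, 0.0399]
tcp_rot: [[-0.986, 0.167, -0.001], [0.167, 0.986, 0.012], [0.003, 0.012, -1.0]]
ft_force: [0.4, -0.1, 0.4]
width: -0.0002
```

Request:
play_rows --series '[1,0,0,0.003,0,0,0,1,0,0,0.003,0,0,0,1,0,0,0.001,0,0,0,1,0,0,0,0,0,0]'

```text
clock: 5.38
ee_pos: [0.4302, 0.2654, 0.0325]
tcp_rot: [[-0.986, 0.167, -0.001], [0.167, 0.986, 0.012], [0.003, 0.012, -1.0]]
ft_force: [-0.5, 0.5, 0.0]
width: -0.0
```

Request:
play_rows --series '[1,0,0,0.0015,0,0,0,1,0,0,0.001,0,0,0]'

```text
clock: 5.62
ee_pos: [0.4303, 0.2654, 0.03]
tcp_rot: [[-0.986, 0.167, -0.001], [0.167, 0.986, 0.013], [0.003, 0.012, -1.0]]
ft_force: [-1.8, -0.0, 4.1]
width: 0.0001
```

Request:
play_rows --series '[1,0,0,0.0005,0,0,0,1,0,0,0.0005,0,0,0]'

```text
clock: 5.88
ee_pos: [0.4303, 0.2655, 0.0299]
tcp_rot: [[-0.986, 0.167, -0.0], [0.167, 0.986, 0.013], [0.003, 0.012, -1.0]]
ft_force: [-2.5, -0.9, 8.5]
width: -0.0001
```

There is a firm stop at z = 0.030, the shut height, with 8.5 N. I'll hold briefly, then lift straight off.

Request:
play_rows --series '[1,0,0,0.0003,0,0,0,1,0,0,0.0003,0,0,0]'

```text
clock: 6.12
ee_pos: [0.4302, 0.2654, 0.03]
tcp_rot: [[-0.986, 0.167, -0.0], [0.167, 0.986, 0.013], [0.002, 0.013, -1.0]]
ft_force: [-1.6, 0.1, 4.8]
width: -0.0003
```

Request:
play_rows --series '[1,0,0,-0.01,0,0,0,1,0,0,-0.03,0,0,0,1,0,0,-0.05,0,0,0,1,0,0,-0.05,0,0,0,1,-0.05,-0.02,-0.05,0,0,0,1,-0.05,-0.03,-0.03,0,0,0,1,-0.05,-0.03,0,0,0,0,1,0,0,0,0,0,0]'

```text
clock: 7.12
ee_pos: [0.5595, 0.1622, 0.2506]
tcp_rot: [[-0.987, 0.163, 0.004], [0.163, 0.986, 0.013], [-0.002, 0.014, -1.0]]
ft_force: [-1.0, -0.2, -0.8]
width: 0.0001
```

Run:
```python
from fit import *
T=snap("top","pics/t6.png");S=snap("side","pics/s6.png")
p=np.load("p.npy");m=model(p[0],p[1],-.17,0.)
out=[]
for c,(u0,v0,w,h),k in((T,(130,200,100,100),4),(S,(200,130,100,100),4)):
    im=cv2.resize(cv2.cvtColor(c["pixels"],cv2.COLOR_RGB2BGR)[v0:v0+h,u0:u0+w],None,fx=k,fy=k,interpolation=cv2.INTER_CUBIC)
    raw=im.copy()
    for key,col in(("base",(255,255,0)),("lo",(0,0,255))):
        q=np.array([(proj(c,P)-[u0,v0]+.5)*k for P in m[key]]);cv2.polylines(im,[q.astype(int)],True,col,1)
    out.append(im)
cv2.imwrite("pics/m6.png",np.hstack(out))
o=env.observe();print(o["ee_pos"],o["ft_force"])
```

```text
[0.55656056 0.16680924 0.25057651] [-0.18896419  0.28240201  1.16874297]
```

View pics/m6.png

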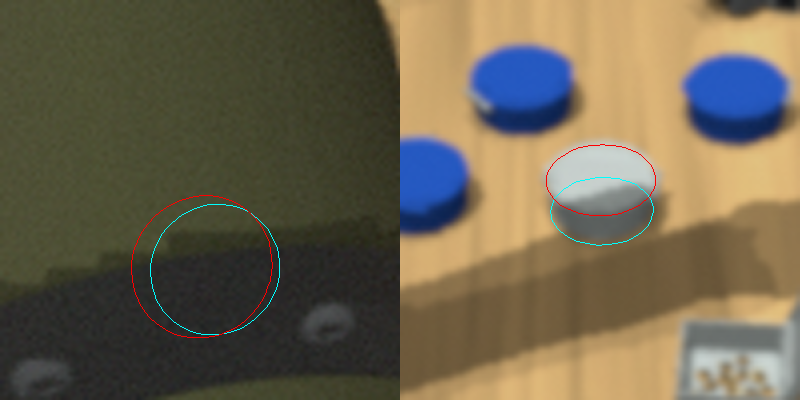

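View pics/s6.png

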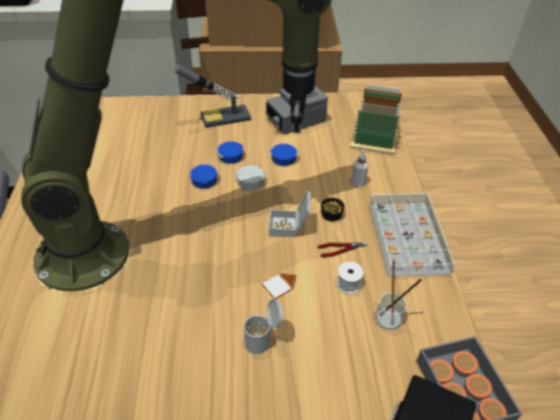

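The lid matches the shut model to within about a millimetre at side (250,176). The tin has not visibly moved, the other two lids are open, and the hand is clear.

```bash
python3 -c "
from cell import env
print(env.close_job())"
```

```text
the job is handed in; nothing more can be done
None
```

The rosin tin's lid is shut and the job is handed in. I tipped the lid over from behind with the closed fingertips and followed it down. I pressed it onto its stop, with the fingertips at z = 0.030 m (the shut height) and the wrist force reading 4 to 8.5 N. Then I took the hand away, which took about 7 s in all.

- **Rosin tin:** in the last side picture the lid lies on the outline of the shut model to within about 1 to 2 mm, and the tin stands where it was.
- **Everything else:** the square and tall tins' lids are still open, and I saw no other thing moved. The hand is about 0.25 m above the desk, touching nothing.
- **Not confirmed:** the arm hid the rosin tin from the top camera in the last picture, so those last checks rest on the side view alone. The lid angle itself was not read directly.

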